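# Find the guide slot that still drags, with a feeler gauge

### The arm

A 6-joint arm with a two-finger parallel gripper is mounted at the origin on the work surface. World frame = base frame: x ahead of the robot, y to its left, z up, the work surface at z = 0. Lengths are in mm, angles in rad, forces in N, time in s.
With the tool pointing down it reaches from about 275 to 1000 mm from the base axis. Payload 8.4 kg.
Tool frame: the origin (TCP) lies at the centre of the arm's flange, where the gripper is bolted on; the fingertips stand r.tip_extent ahead of it and the grasp point (between the pads) lies 155 mm ahead of it (r.tip_extent is the distance from the TCP to the fingertips, in mm); z points along the fingers, y is the direction in which the jaws open and shut (so a half turn about z gives the same grasp; the last joint's range is limited). The gripper opens to 85 mm and grips with 20 to 120 N. Pads are 22 mm wide; open, the fingers measure 114 mm over their backs; the gripper's body (76 mm by 85 mm) begins 54 mm behind the grasp point. The pads swing forward as they close: fully open they stand 13 mm farther back than shut.
Start: joints at [1.11, 0.353, 1.633, -0, 1.155, -0.002], TCP at [276.795, 560.37, 404.681] pointing down, gripper open.
Joint ranges: [-2.63, 2.63], [-0.92, 2.1], [0.06, 2.66], [-1.3, 4.44], [0, 2.69], [-3.02, 3.02]. Speed limits (rad/s): [2.22, 2.22, 2.79, 3.14, 3.14, 3.14].

### API

Orientations are given as [roll, pitch, yaw] about the fixed x, y, z axes, in that order (R = Rz(yaw) Ry(pitch) Rx(roll)).
In Python, from rig import sense, grab_frame, job, r gives the robot as it stands. The module is installed in compiled form; this text tells all that it offers.
- The arm moves only by the shell command python3 -m creep 'ROWS' [FORCE]. ROWS is JSON, a list of rows, each a list of 7 numbers: the turn, a rotation vector about the tool's x, y, z in rad, then the shift along the tool's x, y, z in mm, then the closure, from 0 (fully open) to 1 (shut). In form: [[wx, wy, wz, dx, dy, dz, fingers], ...]. A call has 1 to 10 rows; each row shifts and turns the pose as measured when the row begins, along the tool's axes as they then stand; what a row does not reach is not made up. A row lasts 1/12 s, in which the tool goes at most 41.7 mm and 7.16 degrees, less where a joint would pass 70% of its speed; a pose out of reach is approached as far as the arm can. A call with a gripper value outside its range is refused whole. The fingers move at their own pace and stop on an object; FORCE is the grip in N (left out, the last holds). Time passes only in rows, so rows that do not move let the fingers close. It gives the time, the measured TCP pose, the force and the opening at its end, in the units of the state.
- sense(): the state, without advancing time (a new reading comes with each control period).
- grab_frame(name): name is "scene" or "top"; returns a dict with "color" (420x560x3 uint8, red, green, blue), "mtx" (3x3 intrinsics, pixels), "distortion" ([k1, k2, p1, p2, k3] as OpenCV has them; the pictures are not rectified), "T" (4x4, takes a point from camera to world coordinates). Camera axes: x right, y down, z forward; pixel columns grow to the right and rows downward; lengths in mm; the calibration is good to about 2 mm. A picture is of the moment at which its call begins. There is no depth.
- job.sign_off(): hands the job in, once; it reports no verdict.
The state is a dict: "clock": time; "qpos": joint angles; "qvel": joint speeds; "joint_efforts": joint torques, N m; "eef_pos": TCP position; "tcp_rot": TCP orientation; "contact_force": force on the tool from outside, world axes, zero at the start; "wrist_torque": the same for the moment, N m; "opening": opening from 0.0 (shut) to 1.0 (fully open).
Only numpy, scipy, OpenCV 4.12 (cv2) and the standard library are available. Lean on these libraries where they do the work, as an engineer would, in place of code of your own. Each camera call takes 0.05 s, during which the arm holds its last target.

### The job

Only one of the four guide slots in the sloping board rack still has a working spring: there the feeler blade slides all the way in against a steady drag, while in the others it drops in freely or stops dead part-way. Take the feeler gauge from its stand, find that slot by feel, and leave the blade standing in it, pushed fully home, and let go. Leave the screwdriver, reel and bottle where they are.

Things in the scene. Friction and masses are not known exactly. Their poses are not given: they have to be found in the camera images.
- rack: Fixed aluminium block on a dark foot, 208 mm wide (y); its 52 mm deep face slopes down towards its -x side, which is turned away from the robot (yaw near 180 degrees), face centre 73 mm above the bench. Four alike slots go in square to the face, 46 mm apart along y, leaning 30 degrees from vertical: inwards is down and towards the rack's +x. One good, two slack, one seized; which is which changes each time. Origin: centre of the foot's underside.
- slot1_mouth (a point): Centre of the mouth of slot 1 (at the rack's +y end), level with the face. z points out of the slot, y across its gap, x up the slope along its length. Each slot is 8 mm across (y), 24 mm long (x), 52 mm deep; the edges of the mouth are rounded by 6 mm, so at the face it is 20 by 36 mm.
- slot2_mouth (a point): Same for slot 2. In every slot a black guide shoe on the +y wall narrows the gap: a 14-degree ramp starts 9 mm deep, then a flat from 33 to 46 mm deep leaves 2 mm until the shoe is pushed back. The four shoes look alike.
- slot3_mouth (a point): Same for slot 3. Good slot: the blade meets the shoe 12 to 25 mm deep and from there needs some 3 to 12 N to slide on to the floor. The shoe then squeezes the blade with 6 to 9 N and holds it.
- slot4_mouth (a point): Same for slot 4 (at the rack's -y end). Two slack slots: the shoe gives way at well under 1 N, so a centred blade slides freely to the floor. Seized slot: the shoe does not move and the blade stops dead 12 to 30 mm deep.
- slot1_floor (a point): Centre of slot 1's floor, 52 mm in from the mouth along the slot; same axes as the mouth.
- slot2_floor (a point): Centre of slot 2's floor, 52 mm in from the mouth along the slot; same axes as the mouth.
- slot3_floor (a point): Centre of slot 3's floor, 52 mm in from the mouth along the slot; same axes as the mouth.
- slot4_floor (a point): Centre of slot 4's floor, 52 mm in from the mouth along the slot; same axes as the mouth.
- stand: Fixed grey block 60 by 60 by 40 mm high on an 80 mm square foot plate, with an upright slot 22 mm (its x) by 5.5 mm (its y) from the top down to 6 mm above the bench, in which the feeler gauge stands upright at the start. Origin: centre of its underside.
- gauge_grip (a point): Centre of the feeler gauge's black grip block: 24 mm (x) by 16 mm (y, to be pinched) by 50 mm (z, pointing from blade to grip). Below it the steel blade, 62 mm long, 20 mm wide (x), 4 mm thick (y), tip rounded and 87 mm from this point along -z. 50 to 100 g, the same either way round. With the blade home this point is 35 mm out from the slot's mouth.
- gauge_tip (a point): Middle of the feeler blade's rounded lower end; same axes as gauge_grip.
- driver_mid (a point): Bystander: grey screwdriver, 160 mm long, lying flat. Not to be moved.
- reel_mid (a point): Bystander: grey reel, 56 mm across, 40 mm high, standing on its flange. Not to be moved.
- flask_mid (a point): Bystander: small white bottle, 40 mm across, 85 mm high, standing. Not to be moved.

How it is judged:
By the outcome, as a careful person would: the job done as asked, in the order asked, and still so for the second after the job is handed in, with the robot touching nothing.
It also fails if it takes over 64 s, if anything falls off the work surface, if the arm or the gripper's body presses on something with over 40 N, if the wrist force passes 120 N, or if a joint passes its speed limit or range.

## Working session

There is one attempt and no reset: what is moved stays moved. The work goes in short steps, Python scripts to look and compute and a shell command to move; the robot and the scene stay as the last step left them, time stands still between calls to the robot, and variables do not carry over. Pictures are saved under pics/ and viewed, and the job is handed in when it is done.

```bash
mkdir -p pics; python3 - <<'E'
from rig import sense,grab_frame,job,r
import cv2,numpy as np
print(sense(), r.tip_extent)
for n in("scene","top"):
    f=grab_frame(n); cv2.imwrite(f"pics/{n}0.png",f["color"][:,:,::-1]); print(n,f["mtx"],f["distortion"],f["T"].round(4).tolist())
E
```

```text
{'clock': 0.0, 'qpos': array([ 1.10957716e+00,  3.53642862e-01,  1.63417029e+00, -2.93397277e-06,
        1.15521870e+00, -2.41166173e-03]), 'qvel': array([ 7.25491132e-05,  1.58356312e-03, -4.45139692e-04,  6.47068340e-04,
        2.64504560e-03,  4.01870933e-04]), 'joint_efforts': array([-9.93528702e-04, -6.05264997e+01, -3.42057753e+01, -6.74699277e-05,
        9.64831183e-03, -1.18053893e-05]), 'eef_pos': array([276.69331491, 560.13216186, 403.94934791]), 'tcp_rot': array([-3.14015346e+00, -7.88321366e-07,  2.68278633e+00]), 'contact_force': array([-0.16012797, -0.21610389, -0.02745277]), 'wrist_torque': array([ 0.01209755, -0.01004641,  0.01300237]), 'opening': 0.9998024190105032} 173.4
scene [[433.15681022   0.         280.69449697]
 [  0.         433.15681022 201.71128638]
 [  0.           0.           1.        ]] [0.01155312 0.         0.         0.         0.        ] [[0.6048, 0.4914, -0.6267, 1229.2481], [0.7963, -0.365, 0.4823, -484.2586], [0.0082, -0.7908, -0.6121, 698.9725], [0.0, 0.0, 0.0, 1.0]]
top [[492.57124077   0.         275.30561462]
 [  0.         492.57124077 203.6115085 ]
 [  0.           0.           1.        ]] [-0.07041958  0.          0.          0.          0.        ] [[-0.0182, -0.9948, 0.1001, 449.3257], [-0.9998, 0.0191, 0.008, -7.0886], [-0.0098, -0.1, -0.9949, 1347.7587], [0.0, 0.0, 0.0, 1.0]]
```

View pics/scene0.png

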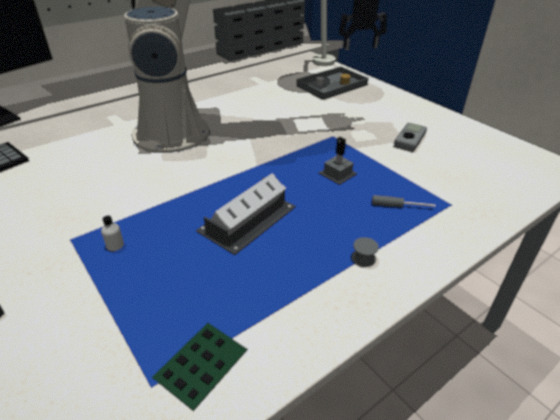

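View pics/top0.png

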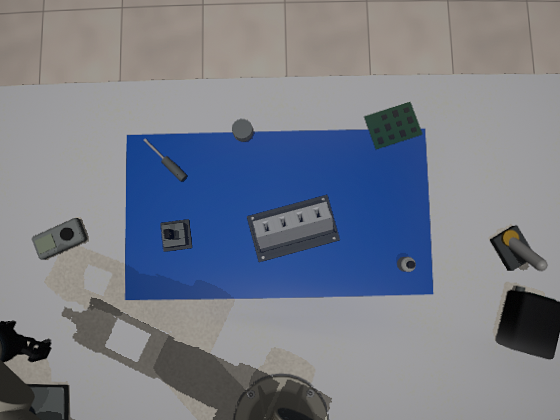

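Top view: the rack is near (293,227), with slots at about (266,228), (283,223), (300,218) and (318,213). The stand with the gauge is at (176,235), the driver at (165,160), the reel at (242,130) and the bottle at (407,264). I'll zoom in next.

```bash
python3 - <<'E'
import cv2
t=cv2.imread("pics/top0.png");s=cv2.imread("pics/scene0.png")
cv2.imwrite("pics/z1.png",cv2.resize(t[185:270,240:350],None,fx=7,fy=7,interpolation=cv2.INTER_CUBIC))
cv2.imwrite("pics/z2.png",cv2.resize(t[210:260,150:205],None,fx=11,fy=11,interpolation=cv2.INTER_CUBIC))
cv2.imwrite("pics/z3.png",cv2.resize(s[165:255,190:300],None,fx=6,fy=6,interpolation=cv2.INTER_CUBIC))
cv2.imwrite("pics/z4.png",cv2.resize(s[130:190,310:365],None,fx=9,fy=9,interpolation=cv2.INTER_CUBIC))
E
```

```text
(no output)
```

View pics/z1.png

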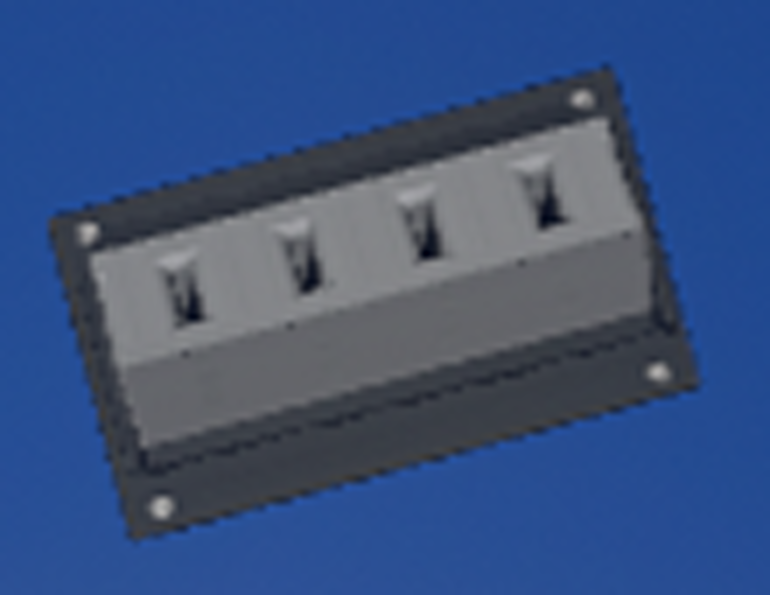

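View pics/z2.png

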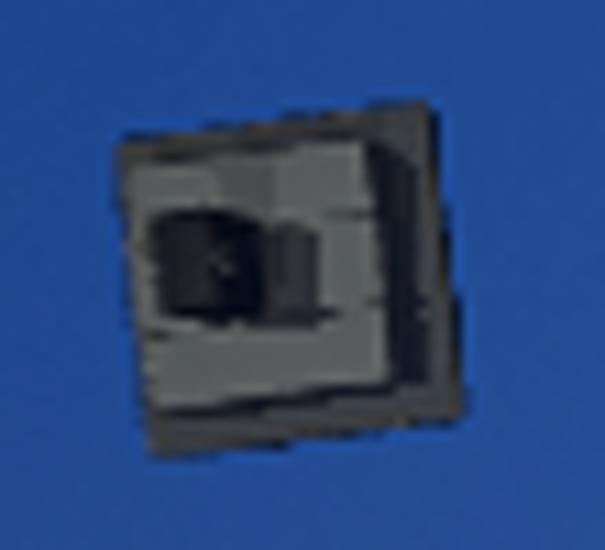

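View pics/z3.png

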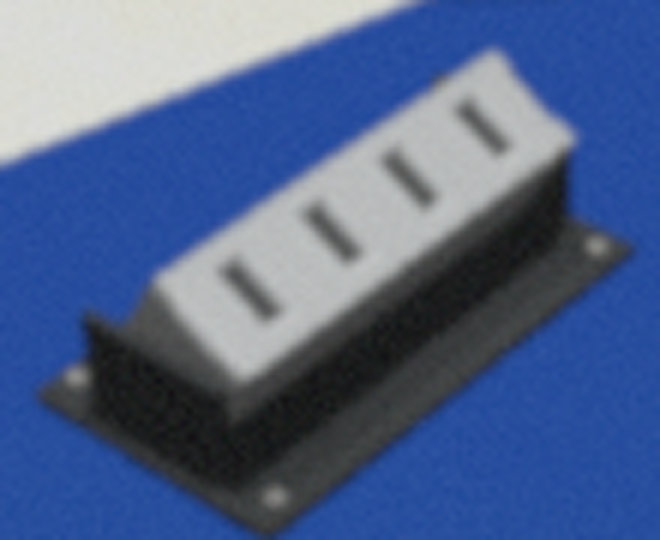

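View pics/z4.png

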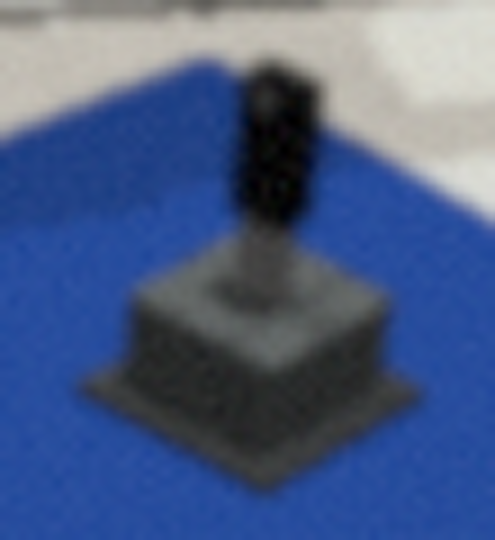

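Top zoom: face corners (90,255), (607,118), (645,230), (118,365). Scene zoom: (576,135), (238,385), (158,283), (497,52). I'll get these from masks and triangulate them.

```bash
cat > h.py <<'E'
import cv2,numpy as np
from rig import grab_frame
def ray(f,p):
    q=cv2.undistortPoints(np.array(p,float).reshape(-1,1,2),f["mtx"],np.array(f["distortion"])).reshape(-1,2)
    d=np.c_[q,np.ones(len(q))]@f["T"][:3,:3].T
    return f["T"][:3,3],d/np.linalg.norm(d,axis=1)[:,None]
def plane(f,p,z):
    o,d=ray(f,p); return o+d*((z-o[2])/d[:,2])[:,None]
def tri(fa,pa,fb,pb):
    oa,da=ray(fa,pa);ob,db=ray(fb,pb);P=[];G=[]
    for a,b in zip(da,db):
        s=np.linalg.lstsq(np.c_[a,-b],ob-oa,rcond=None)[0]
        A=oa+s[0]*a;B=ob+s[1]*b;P.append((A+B)/2);G.append(np.linalg.norm(A-B))
    return np.array(P),np.array(G)
def proj(f,P):
    Ti=np.linalg.inv(f["T"])
    return cv2.projectPoints(np.array(P,float).reshape(-1,1,3),cv2.Rodrigues(Ti[:3,:3])[0],Ti[:3,3],f["mtx"],np.array(f["distortion"]))[0].reshape(-1,2)
E
python3 - <<'E'
from h import *
np.set_printoptions(precision=1,suppress=True)
t=grab_frame("top");s=grab_frame("scene")
def un(l,k,x0,y0): return (np.array(l,float)+.5)/k-.5+[x0,y0]
ft=un([(90,255),(607,118),(645,230),(118,365)],7,240,185)
fs=un([(576,135),(238,385),(158,283),(497,52)],6,190,165)
P,g=tri(t,ft,s,fs); print("face hand",P,g)
e=np.roll(P,-1,0)-P;print(np.linalg.norm(e,axis=1)); print(P.mean(0), np.degrees(np.arctan2(e[0,1],e[0,0])))
def big(mask,box):
    x0,y0,x1,y1=box;m=np.zeros_like(mask);m[y0:y1,x0:x1]=mask[y0:y1,x0:x1]
    c=max(cv2.findContours(m,cv2.RETR_EXTERNAL,cv2.CHAIN_APPROX_NONE)[0],key=cv2.contourArea);return c
def notblue(f):
    c=f["color"].astype(int);return ((c[:,:,2]-c[:,:,0]<50)*255).astype(np.uint8)
nb=notblue(t)
for nm,box in(("rack",(240,185,350,270)),("stand",(150,210,205,260))):
    c=big(nb,box);b=cv2.boxPoints(cv2.minAreaRect(c))
    for z in (0,6):
        Q=plane(t,b,z);ee=np.roll(Q,-1,0)-Q
        print(nm,z,"centre",Q.mean(0),"sides",np.linalg.norm(ee,axis=1)[:2],"dirs",np.degrees(np.arctan2(ee[:2,1],ee[:2,0])))
# bright face mask
g=cv2.cvtColor(s["color"],cv2.COLOR_RGB2GRAY); m=((g>125)&(notblue(s)>0)).astype(np.uint8)*255
c=big(m,(200,172,290,232)); print("scene face rect",cv2.boxPoints(cv2.minAreaRect(c)),fs, cv2.approxPolyDP(c,3,True).reshape(-1,2))
# slots dark in scene
sl=un([(483,127),(410,178),(331,232),(251,291)],6,190,165)
st=un([(184,292),(303,258),(422,224),(542,191)],7,240,185)
print("slots",*tri(t,st,s,sl))
# grip
gt=un([(213,262)],11,150,210)
for z in(118,):print("grip top",plane(t,un([(205,265)],11,150,210),z))
print("stand top plane z40",plane(t,un([(128,168),(362,142),(392,385),(155,412)],11,150,210),40))
gs=un([(282,66),(268,220)],9,310,130)
print(gs)
E
```

```text
face hand [[ 534.6   64.5   60.6]
 [ 582.4 -131.    57.5]
 [ 539.2 -139.7   82.4]
 [ 492.8   53.8   84. ]] [1.3 0.2 4.1 2. ]
[201.2  50.7 199.   49.2]
[537.3 -38.1  71.1] -76.25874468535001
rack 0 centre [517.4 -42.8   0. ] sides [232.  130.4] dirs [ -75.9 -166.5]
rack 6 centre [517.1 -42.6   6. ] sides [230.9 129.8] dirs [ -75.9 -166.5]
stand 0 centre [503.4 278.2   0. ] sides [80.9 80.8] dirs [ -84.3 -173.4]
stand 6 centre [503.2 276.9   6. ] sides [80.6 80.4] dirs [ -84.3 -173.4]
scene face rect [[214.8 211.3]
 [272.6 170. ]
 [285.8 188.6]
 [228.  229.8]] [[285.6 187.1]
 [229.2 228.8]
 [215.9 211.8]
 [272.4 173.2]] [[273 174]
 [216 213]
 [232 227]
 [285 188]]
slots [[ 519.1   28.6   71.1]
 [ 530.7  -16.    71.6]
 [ 542.2  -60.9   72.1]
 [ 553.8 -105.4   71.6]] [0.3 0.8 2.1 1.4]
grip top [[502.6 272.8 118. ]]
stand top plane z40 [[529.9 309.5  40. ]
 [535.2 252.2  40. ]
 [476.2 244.9  40. ]
 [470.6 302.7  40. ]]
[[340.9 136.9]
 [339.3 154. ]]
```

Checks: slot spacing comes out at 46.1 mm (46 expected), heights at about 71.5 (73 expected) and the stand foot at 80.7 square (80 expected). Rack y points along about -75.9°, stand x along about 6.3°, and the gauge is near (503.2, 277.5). Next I'll move above the gauge.

```bash
cat > go.py <<'E'
import numpy as np,sys
from scipy.spatial.transform import Rotation as Ro
from rig import sense
np.set_printoptions(precision=4,suppress=True)
def down(yaw_y): # tool down, tool y at angle yaw_y (deg)
    a=np.radians(yaw_y);y=np.array([np.cos(a),np.sin(a),0]);z=np.array([0,0,-1.]);return np.c_[np.cross(y,z),y,z]
def rackR(yaw=-165.9,flip=True):  # tool orientation for inserting
    a=np.radians(yaw);rx=np.array([np.cos(a),np.sin(a),0]);ry=np.array([-np.sin(a),np.cos(a),0])
    out=np.cos(np.pi/6)*np.array([0,0,1])-np.sin(np.pi/6)*rx
    z=-out;y=-ry if flip else ry
    return np.c_[np.cross(y,z),y,z]
def cur():
    s=sense();return np.array(s["eef_pos"]),Ro.from_euler("xyz",s["tcp_rot"]).as_matrix(),s
def delta(p,R):
    cp,cR,s=cur();w=Ro.from_matrix(cR.T@R).as_rotvec();d=cR.T@(np.array(p)-cp)
    print("clock",round(s["clock"],2),"pos",cp,"F",s["contact_force"],"open",round(s["opening"],3))
    print("rotvec",w,"deg",np.degrees(np.linalg.norm(w)),"shift(tool)",d,"dist",np.linalg.norm(d))
E
python3 - <<'E'
from go import *
delta([503.3,277.5,345],down(96.3))
E
```

```text
clock 0.2 pos [276.7289 560.2333 404.2126] F [ 0.8476 -0.0062  0.1097] open 1.001
rotvec [-0.0009 -0.0003 -0.5687] deg 32.58666894775801 shift(tool) [-328.3545 -153.1025   59.3436] dist 367.1222342395275
```

```bash
python3 -m creep '[[0,0,0,-33,-15,6,0],[0,0,0,-33,-15,6,0],[0,0,0,-33,-15,6,0],[0,0,0,-33,-15,6,0],[0,0,0,-33,-15,6,0],[0,0,0,-33,-15,6,0],[0,0,0,-33,-15,6,0],[0,0,0,-33,-15,6,0],[0,0,0,-33,-15,6,0],[0,0,0,-33,-15,6,0]]' 60
python3 -m creep '[[0,0,-0.115,0,0,0,0],[0,0,-0.115,0,0,0,0],[0,0,-0.115,0,0,0,0],[0,0,-0.115,0,0,0,0],[0,0,-0.115,0,0,0,0]]'
python3 - <<'E'
from go import *
delta([503.3,277.5,345],down(96.3))
E
```

```text
clock: 1.03
eef_pos: [511.2, 274.1, 341.4]
tcp_rot: [3.138, -0.002, 2.694]
contact_force: [0.1, 0.4, -0.4]
opening: 1.002
clock: 1.45
eef_pos: [516.2, 265.7, 338.8]
tcp_rot: [3.141, -0.002, -3.004]
contact_force: [0.4, -0.0, -0.2]
opening: 0.995
clock 1.45 pos [516.2205 265.6749 338.7528] F [ 0.3874 -0.0358 -0.1778] open 0.995
rotvec [ 0.001  -0.0017  0.0279] deg 1.6018616249621092 shift(tool) [11.1838 13.4946 -6.2145] dist 18.59571115177635
```

```bash
python3 -m creep '[[0,0,0.028,11,13.5,-6,0],[0,0,0,0,0,0,0],[0,0,0,0,0,0,0]]'
python3 - <<'E'
from go import *
delta([503.3,277.5,345],down(96.3))
from h import *
t=grab_frame("top")["color"][200:270,140:220,::-1];s=grab_frame("scene")["color"][60:190,290:400,::-1]
cv2.imwrite("pics/a.png",np.hstack([cv2.resize(t,(500,437),interpolation=2),cv2.resize(s,(300,437),interpolation=2)]))
E
```

```text
clock: 1.7
eef_pos: [503.5, 277.1, 344.2]
tcp_rot: [3.141, -0.003, -3.023]
contact_force: [-0.3, -0.5, -0.0]
opening: 0.998
clock 1.7 pos [503.4884 277.0533 344.1788] F [-0.2677 -0.5432 -0.0176] open 0.998
rotvec [ 0.0002 -0.0028  0.0089] deg 0.5373158098229366 shift(tool) [ 0.1363  0.4661 -0.8207] dist 0.9536093762943161
```

View pics/a.png

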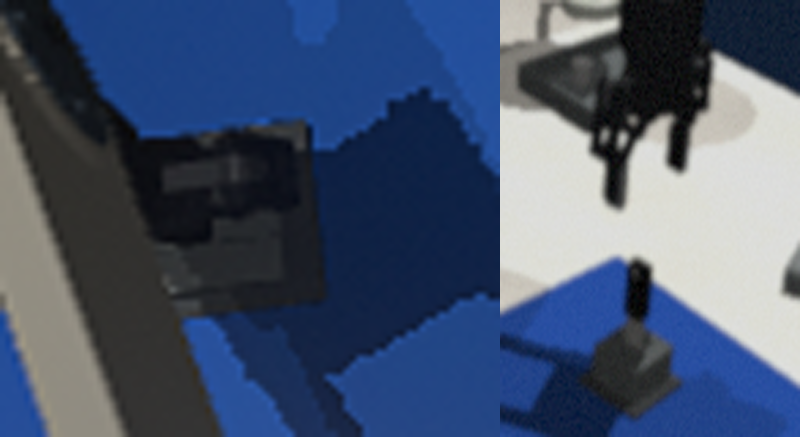

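The scene view shows the fingers straddling the gauge, with the grip at about (640,290) between the fingertips. I'll descend.

```bash
python3 -m creep '[[0,0,0.008,0,0,25,0],[0,0,0,0,0,25,0],[0,0,0,0,0,25,0],[0,0,0,0,0,15,0],[0,0,0,0,0,0,0],[0,0,0,0,0,0,0]]'
python3 - <<'E'
from go import *
delta([503.3,277.5,248],down(96.3))
E
```

```text
clock: 2.3
eef_pos: [505.9, 276.2, 252.0]
tcp_rot: [3.14, 0.002, -3.034]
contact_force: [0.2, -0.4, -0.3]
opening: 1.003
clock 2.3 pos [505.8726 276.2491 251.9654] F [ 0.2012 -0.3716 -0.2961] open 1.003
rotvec [ 0.0015  0.0016 -0.0024] deg 0.18964105757946523 shift(tool) [2.43   1.5137 3.9637] dist 4.889521336422816
```

```bash
python3 -m creep '[[0,0,0,2.4,1.5,4,0],[0,0,0,0,0,0,0],[0,0,0,0,0,0,0.6],[0,0,0,0,0,0,0.6],[0,0,0,0,0,0,0.6],[0,0,0,0,0,0,0.7],[0,0,0,0,0,0,0.7]]' 25
python3 - <<'E'
from go import *
delta([503.3,277.5,248],down(96.3))
from h import *
s=grab_frame("scene")["color"][90:190,290:390,::-1]
cv2.imwrite("pics/b.png",cv2.resize(s,(600,600),interpolation=2))
E
```

```text
clock: 2.88
eef_pos: [504.9, 278.2, 252.3]
tcp_rot: [3.138, 0.008, -3.035]
contact_force: [0.1, -0.5, 0.1]
opening: 0.306
clock 2.88 pos [504.8915 278.1824 252.3113] F [ 0.0769 -0.5084  0.0663] open 0.306
rotvec [ 0.004   0.0078 -0.003 ] deg 0.5301117050385643 shift(tool) [ 1.6888 -0.5257  4.2962] dist 4.646019226504184
```

View pics/b.png

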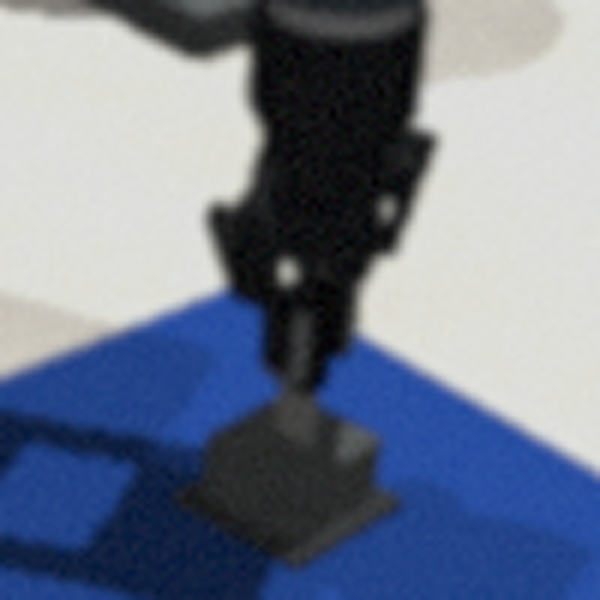

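The fingers are on either side of the grip at (300,340). I'll close them.

```bash
python3 -m creep '[[0,0,0,1.5,-0.5,3,0.72],[0,0,0,0,0,0,0.74],[0,0,0,0,0,0,0.76],[0,0,0,0,0,0,0.78],[0,0,0,0,0,0,0.8],[0,0,0,0,0,0,0.85],[0,0,0,0,0,0,0.9]]' 25
python3 - <<'E'
from go import *
delta([503.3,277.5,248],down(96.3))
E
```

```text
clock: 3.52
eef_pos: [503.3, 277.5, 249.1]
tcp_rot: [3.137, 0.008, -3.035]
contact_force: [-0.3, 1.2, 0.8]
opening: 0.187
clock 3.52 pos [503.3038 277.5187 249.0925] F [-0.3248  1.1675  0.8205] open 0.187
rotvec [ 0.0041  0.0078 -0.0031] deg 0.5376360669022263 shift(tool) [ 0.0144 -0.0227  1.0924] dist 1.092687884870728
```

```bash
python3 -m creep '[[0,0,0,0,0,0,1],[0,0,0,0,0,0,1],[0,0,0,0,0,-5,1],[0,0,0,0,0,-10,1],[0,0,0,0,0,-15,1],[0,0,0,0,0,-30,1],[0,0,0,0,0,-40,1],[0,0,0,0,0,-40,1],[0,0,0,0,0,0,1],[0,0,0,0,0,0,1]]' 80
python3 - <<'E'
from go import *
delta([503.3,277.5,388],down(96.3))
from h import *
s=grab_frame("scene")["color"][60:190,280:410,::-1]
cv2.imwrite("pics/c.png",cv2.resize(s,(600,600),interpolation=2))
E
```

```text
clock: 4.35
eef_pos: [502.1, 276.4, 398.7]
tcp_rot: [3.138, 0.009, -3.034]
contact_force: [-1.0, 0.3, -1.3]
opening: 0.178
clock 4.35 pos [502.1344 276.3731 398.7177] F [-1.0239  0.292  -1.345 ] open 0.178
rotvec [ 0.0036  0.0088 -0.0028] deg 0.5665618256555958 shift(tool) [-1.1852  0.9575 10.732 ] dist 10.839621689266865
```

View pics/c.png

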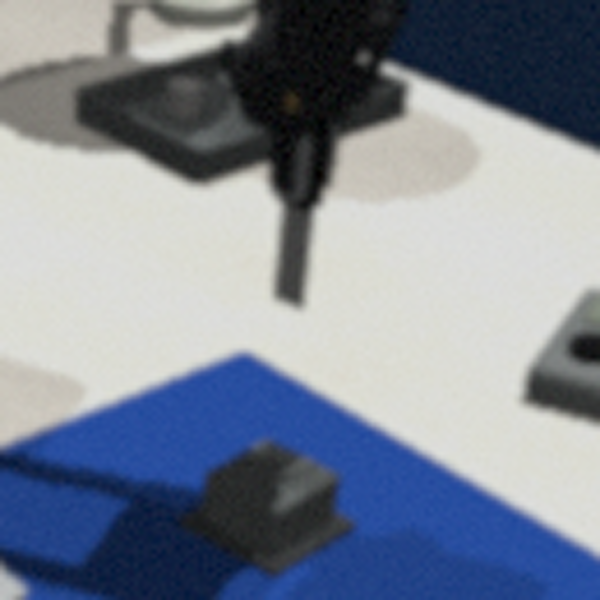

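The gauge is held, with its tip at (290,303) clear of the stand. Now to the approach pose 40 mm above slot 4's mouth.

```bash
cat >> go.py <<'E'
YAW=-165.9
C=np.array([536.9,-38.3,73.]);L=243.
def axes():
    a=np.radians(YAW);rx=np.array([np.cos(a),np.sin(a),0]);ry=np.array([-np.sin(a),np.cos(a),0])
    out=np.cos(np.pi/6)*np.array([0,0,1])-np.sin(np.pi/6)*rx
    return np.cross(ry,out),ry,out
def mouth(k): return C+axes()[1]*{1:69,2:23,3:-23,4:-69}[k]
def target(k,h): return mouth(k)+axes()[2]*(h+L)
def tipin(k):
    cp,cR,s=cur();t=cp+cR[:,2]*L-mouth(k);A=np.array(axes())
    print("t",round(s["clock"],2),"tip in slot frame x,y,out:",A@t,"F slot:",A@s["contact_force"],"op",round(s["opening"],3),"rot err tool",Ro.from_matrix(cR.T@rackR(YAW)).as_rotvec())
E
python3 - <<'E'
from go import *
delta(target(4,40),rackR(YAW)); print(target(4,40))
E
```

```text
clock 4.4 pos [502.5601 276.6558 399.2105] F [0.3391 0.4918 0.5329] open 0.178
rotvec [ 0.0398  0.5334 -0.1348] deg 31.606087222267266 shift(tool) [-130.1774 -229.2455   81.5095] dist 275.94099412320816
[657.3275  63.0927 318.0852]
```

```bash
python3 -m creep '[[0,0,0,-16,-29,0,1],[0,0,0,-16,-29,0,1],[0,0,0,-16,-29,0,1],[0,0,0,-16,-29,0,1],[0,0,0,-16,-29,0,1],[0,0,0,-16,-29,0,1],[0,0,0,-16,-29,0,1],[0,0,0,-16,-26,0,1]]'
python3 -m creep '[[0.008,0.107,-0.027,0,0,0,1],[0.008,0.107,-0.027,0,0,0,1],[0.008,0.107,-0.027,0,0,0,1],[0.008,0.107,-0.027,0,0,0,1],[0.008,0.107,-0.027,0,0,0,1],[0,0,0,0,0,0,1]]'
python3 - <<'E'
from go import *
delta(target(4,40),rackR(YAW));tipin(4)
E
```

```text
clock: 5.07
eef_pos: [655.3, 58.5, 391.9]
tcp_rot: [3.136, -0.001, -3.025]
contact_force: [1.1, 0.9, -1.2]
opening: 0.182
clock: 5.57
eef_pos: [657.3, 49.8, 383.9]
tcp_rot: [3.136, -0.569, -2.887]
contact_force: [0.1, -0.6, -1.5]
opening: 0.178
clock 5.57 pos [657.2767  49.7711 383.8799] F [ 0.0632 -0.5652 -1.5274] open 0.178
rotvec [ 0.0015 -0.0452  0.0074] deg 2.627888637382669 shift(tool) [-38.3109  12.5533  53.6759] dist 67.12981032494858
t 5.57 tip in slot frame x,y,out: [46.7423 12.5854 95.5815] F slot: [-0.6976  0.5636 -1.361 ] op 0.178 rot err tool [ 0.0015 -0.0452  0.0074]
```

```bash
python3 -m creep '[[0.0015,-0.045,0.007,-13,4,15,1],[0,0,0,-13,4,15,1],[0,0,0,-12,4,15,1],[0,0,0,0,0,0,1],[0,0,0,0,0,0,1]]'
python3 - <<'E'
from go import *
delta(target(4,40),rackR(YAW));tipin(4)
E
```

```text
clock: 5.98
eef_pos: [663.9, 64.4, 319.0]
tcp_rot: [-3.141, -0.511, -2.9]
contact_force: [0.8, 0.1, 0.0]
opening: 0.177
clock 5.98 pos [663.94    64.3897 319.0303] F [0.8394 0.0749 0.0227] open 0.177
rotvec [ 0.0017  0.0124 -0.0036] deg 0.7467676964800681 shift(tool) [5.4078 0.3261 4.117 ] dist 6.80448620161529
t 5.98 tip in slot frame x,y,out: [-8.3666 -0.0661 44.2021] F slot: [-0.7095  0.1319  0.4358] op 0.177 rot err tool [ 0.0017  0.0124 -0.0036]
```

Small correction, then advance to 15 mm and check the tip against the mouth in the pictures.

```bash
python3 -m creep '[[0.002,0.012,-0.004,5.4,0.3,14,1],[0,0,0,0,0,13,1],[0,0,0,0,0,0,1],[0,0,0,0,0,0,1]]'
python3 - <<'E'
from go import *
delta(target(4,15),rackR(YAW));tipin(4)
from h import *
t=grab_frame("top");s=grab_frame("scene")
cp,cR,_=cur();tip=cp+cR[:,2]*L
print("tip pred top,scene",proj(t,tip),proj(s,tip),"mouth",proj(t,mouth(4)),proj(s,mouth(4)))
cv2.imwrite("pics/d1.png",cv2.resize(s["color"][130:240,200:310,::-1],(594,594),interpolation=2))
cv2.imwrite("pics/d2.png",cv2.resize(t["color"][170:270,240:350,::-1],(660,600),interpolation=2))
E
```

```text
clock: 6.32
eef_pos: [646.1, 59.7, 300.6]
tcp_rot: [-3.141, -0.516, -2.897]
contact_force: [-0.0, 1.0, -0.6]
opening: 0.178
clock 6.32 pos [646.0753  59.7158 300.6011] F [-0.0037  0.9924 -0.5786] open 0.178
rotvec [-0.0003  0.0079 -0.0013] deg 0.45730774088196124 shift(tool) [-1.3894  0.5368  4.0013] dist 4.269571664790549
t 6.32 tip in slot frame x,y,out: [-0.4894  0.599  18.9979] F slot: [-0.4955 -0.9634 -0.382 ] op 0.178 rot err tool [-0.0003  0.0079 -0.0013]
tip pred top,scene [[264.8657 221.617 ]] [[273.4201 181.5434]] mouth [[265.8653 225.9026]] [[270.3889 185.3159]]
```

View pics/d1.png

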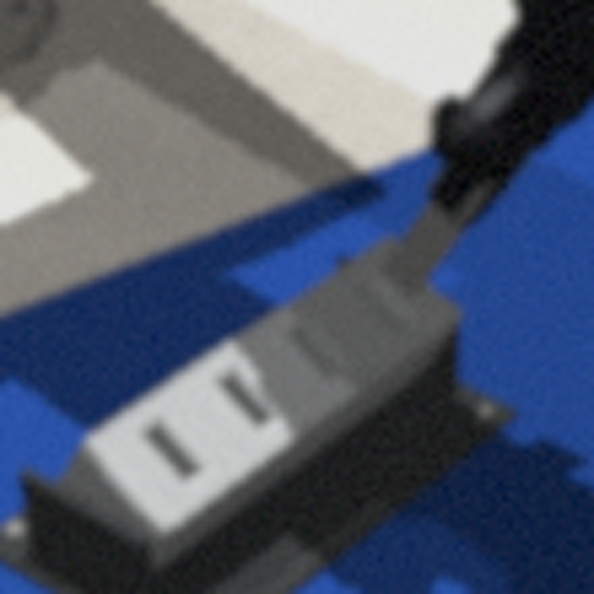

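View pics/d2.png

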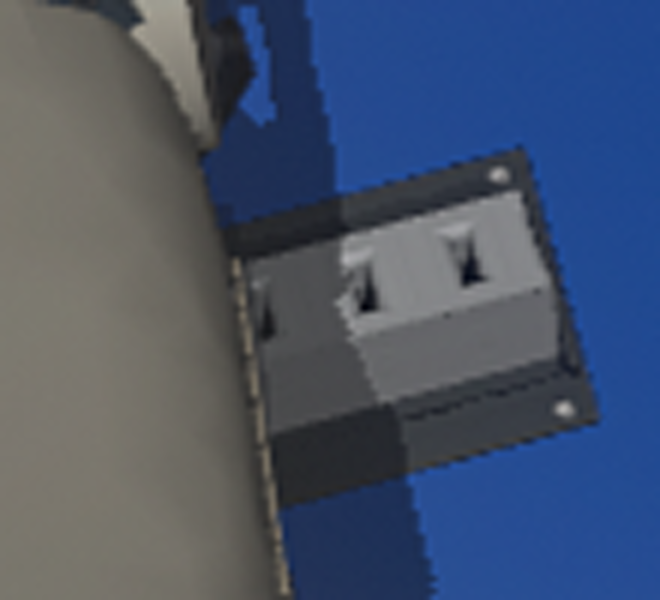

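In the scene view the blade end is at about (413,277), but I predicted (396,278). That is a 3 px disagreement, so I'll check it against the earlier picture and a closer crop.

```bash
python3 - <<'E'
from go import *
from h import *
s=grab_frame("scene")
cp=np.array([502.3,276.5,398.9]);R=Ro.from_euler("xyz",[3.138,.009,-3.034]).as_matrix()
print("tip over stand pred",proj(s,cp+R[:,2]*243), "seen ~",(np.array([290,303])+.5)/4.615-.5+[280,60])
cp,cR,_=cur()
for l in (243,230,215,200,182): print(l,(proj(s,cp+cR[:,2]*l)[0]-[250,140])*10)
for dx in(-10,10): print("corner",(proj(s,cp+cR[:,2]*243+cR[:,0]*dx)[0]-[250,140])*10)
cv2.imwrite("pics/e.png",cv2.resize(s["color"][140:200,250:310,::-1],(600,600),interpolation=2))
E
```

```text
tip over stand pred [[342.2378 124.778 ]] seen ~ [342.4469 125.2638]
243 [234.8467 415.7915]
230 [255.1925 387.1721]
215 [279.1588 353.4592]
200 [303.6678 318.9823]
182 [333.8216 276.5639]
corner [262.3725 445.3332]
corner [207.3856 386.3188]
```

View pics/e.png

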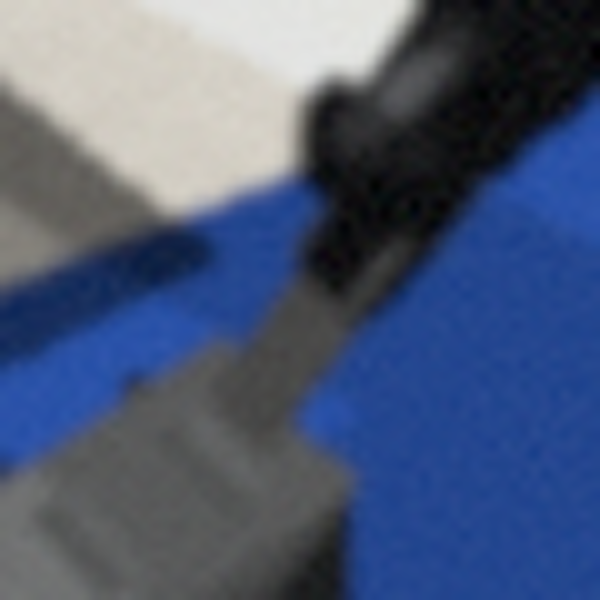

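At closer zoom the blade end is at (243,415) against a predicted (235,416). That is within 1 px (about 2 mm), so the rounded mouth can take it up. I'll advance by feel.

```bash
python3 -m creep '[[0,0.008,0,0.5,0.5,6,1],[0,0,0,0,0,6,1],[0,0,0,0,0,5,1],[0,0,0,0,0,0,1]]'
python3 - <<'E'
from go import *
tipin(4)
E
python3 -m creep '[[0,0,0,0,0,3,1],[0,0,0,0,0,3,1],[0,0,0,0,0,0,1]]'
python3 - <<'E'
from go import *
tipin(4)
E
```

```text
clock: 6.8
eef_pos: [638.1, 58.1, 286.8]
tcp_rot: [-3.14, -0.52, -2.897]
contact_force: [-0.1, -0.7, 0.3]
opening: 0.18
t 6.8 tip in slot frame x,y,out: [0.7362 0.3215 3.0186] F slot: [0.3339 0.6961 0.1165] op 0.18 rot err tool [-0.0008  0.0035 -0.0016]
clock: 7.05
eef_pos: [634.8, 57.3, 280.7]
tcp_rot: [-3.14, -0.521, -2.897]
contact_force: [0.5, -1.0, -0.3]
opening: 0.178
t 7.05 tip in slot frame x,y,out: [ 0.7506  0.2784 -4.0092] F slot: [-0.3511  1.1159 -0.1015] op 0.178 rot err tool [-0.0008  0.0029 -0.0015]
```

```bash
for i in 1; do python3 -m creep '[[0,0,0,0,0,3,1],[0,0,0,0,0,0,1]]'; done
python3 - <<'E'
from go import *
tipin(4)
E
python3 -m creep '[[0,0,0,0,0,3,1],[0,0,0,0,0,0,1]]'
python3 - <<'E'
from go import *
tipin(4)
E
python3 -m creep '[[0,0,0,0,0,3,1],[0,0,0,0,0,0,1]]'
python3 - <<'E'
from go import *
tipin(4)
E
```

```text
clock: 7.22
eef_pos: [633.1, 56.9, 277.7]
tcp_rot: [-3.14, -0.521, -2.897]
contact_force: [0.4, -0.0, -0.6]
opening: 0.179
t 7.22 tip in slot frame x,y,out: [ 0.766  0.259 -7.484] F slot: [-0.6185  0.1008 -0.2923] op 0.179 rot err tool [-0.0007  0.0026 -0.0014]
clock: 7.38
eef_pos: [631.6, 56.5, 274.8]
tcp_rot: [-3.14, -0.521, -2.897]
contact_force: [0.4, 0.0, -0.3]
opening: 0.179
t 7.38 tip in slot frame x,y,out: [  0.6747   0.2696 -10.7341] F slot: [-0.4796  0.0873 -0.0633] op 0.179 rot err tool [-0.0007  0.0028 -0.0015]
clock: 7.55
eef_pos: [630.1, 56.2, 272.0]
tcp_rot: [-3.14, -0.521, -2.897]
contact_force: [-0.4, -0.2, -0.9]
opening: 0.178
t 7.55 tip in slot frame x,y,out: [  0.5888   0.2891 -13.9428] F slot: [-0.0318  0.1312 -0.9786] op 0.178 rot err tool [-0.0008  0.003  -0.0014]
```

```bash
T='python3 -c "from go import *;tipin(4)"'
python3 -m creep '[[0,0,0,0,0,3,1],[0,0,0,0,0,0,1]]' >/dev/null; eval $T
python3 -m creep '[[0,0,0,0,0,3,1],[0,0,0,0,0,0,1]]' >/dev/null; eval $T
python3 -m creep '[[0,0,0,0,0,2,1],[0,0,0,0,0,0,1]]' >/dev/null; eval $T
```

```text
t 7.72 tip in slot frame x,y,out: [  0.5324   0.2315 -17.1588] F slot: [-0.1806 -0.5477 -1.5209] op 0.176 rot err tool [-0.0007  0.0032 -0.0015]
t 7.88 tip in slot frame x,y,out: [  0.4861   0.2316 -20.4366] F slot: [-0.4585 -1.2417 -1.3851] op 0.173 rot err tool [-0.0006  0.0033 -0.0015]
t 8.05 tip in slot frame x,y,out: [  0.47     0.1754 -22.6578] F slot: [-0.1286  0.218  -1.1465] op 0.176 rot err tool [-0.0006  0.0033 -0.0015]
```

```bash
T='python3 -c "from go import *;tipin(4)"'
python3 -m creep '[[0,0,0,0,0,2,1],[0,0,0,0,0,0,1]]' >/dev/null; eval $T
python3 -m creep '[[0,0,0,0,0,2,1],[0,0,0,0,0,0,1]]' >/dev/null; eval $T
python3 -m creep '[[0,0,0,0,0,2,1],[0,0,0,0,0,0,1]]' >/dev/null; eval $T
python3 -m creep '[[0,0,0,0,0,2,1],[0,0,0,0,0,0,1]]' >/dev/null; eval $T
```

```text
t 8.22 tip in slot frame x,y,out: [  0.4194   0.1315 -24.8182] F slot: [-0.2501 -0.1836 -0.3944] op 0.179 rot err tool [-0.0005  0.0034 -0.0015]
t 8.38 tip in slot frame x,y,out: [  0.3651   0.1167 -26.9623] F slot: [ 0.0809  0.2451 -0.345 ] op 0.179 rot err tool [-0.0005  0.0036 -0.0014]
t 8.55 tip in slot frame x,y,out: [  0.3289   0.1326 -29.1475] F slot: [ 0.2917  0.144  -1.5175] op 0.177 rot err tool [-0.0006  0.0036 -0.0015]
t 8.72 tip in slot frame x,y,out: [  0.3055   0.1053 -31.3593] F slot: [-0.5146  0.1125 -1.5634] op 0.176 rot err tool [-0.0005  0.0037 -0.0015]
```

Slot 4 gave no drag at 31 mm deep, where the shoe leaves less gap than the blade's thickness, so it is slack. I'll withdraw and go to slot 3.

```bash

python3 -m creep '[[0,0,0,0,0,-10,1],[0,0,0,0,0,-15,1],[0,0,0,0,0,-15,1],[0,0,0,0,0,-10,1],[0,0,0,0,0,0,1],[0,0,0,0,-15,0,1],[0,0,0,0,-15,0,1],[0,0,0,0,-14,0,1],[0,0,0,0,0,0,1],[0,0,0,0,0,0,1]]' >/dev/null
python3 -c "from go import *;delta(target(3,10),rackR(YAW));tipin(3)"
```

```text
clock 9.55 pos [659.0033  13.1944 302.8267] F [-0.     -1.0859 -0.2893] open 0.176
rotvec [-0.0011  0.0037 -0.0017] deg 0.23765030657197156 shift(tool) [-1.4438  2.818  11.5228] dist 11.949933317894365
t 9.55 tip in slot frame x,y,out: [ 0.6034  3.0641 21.5222] F slot: [ 0.0844  1.0532 -0.3829] op 0.176 rot err tool [-0.0011  0.0037 -0.0017]
```

```bash
T='python3 -c "from go import *;tipin(3)"'
python3 -m creep '[[0,0.004,0,-1,2.9,6,1],[0,0,0,0,0,6,1],[0,0,0,0,0,0,1]]' >/dev/null; eval $T
python3 -m creep '[[0,0,0,0,0,6,1],[0,0,0,0,0,0,1]]' >/dev/null; eval $T
python3 -m creep '[[0,0,0,0,0,4,1],[0,0,0,0,0,0,1]]' >/dev/null; eval $T
python3 -m creep '[[0,0,0,0,0,4,1],[0,0,0,0,0,0,1]]' >/dev/null; eval $T
```

```text
t 9.8 tip in slot frame x,y,out: [1.0989 0.3619 7.1433] F slot: [-0.7358  0.0721 -0.7887] op 0.177 rot err tool [ 0.0006 -0.0024 -0.0031]
t 9.97 tip in slot frame x,y,out: [ 1.4639 -0.5255 -0.4132] F slot: [ 0.2878  0.3749 -0.8957] op 0.176 rot err tool [ 0.0006 -0.004  -0.0021]
t 10.13 tip in slot frame x,y,out: [ 1.4047 -1.0356 -5.1585] F slot: [-0.811  -0.1176 -1.5237] op 0.175 rot err tool [ 0.0004 -0.0041 -0.0014]
t 10.3 tip in slot frame x,y,out: [ 1.0798 -1.2502 -9.3633] F slot: [-1.0126 -0.9961 -1.5226] op 0.176 rot err tool [ 0.     -0.0034 -0.001 ]
```

```bash
T='python3 -c "from go import *;tipin(3)"'
python3 -m creep '[[0,-0.003,0,-0.5,-1.4,1,1],[0,0,0,0,0,1,1],[0,0,0,0,0,0,1]]' >/dev/null; eval $T
python3 -m creep '[[0,0,0,0,0,2,1],[0,0,0,0,0,0,1]]' >/dev/null; eval $T
python3 -m creep '[[0,0,0,0,0,2,1],[0,0,0,0,0,0,1]]' >/dev/null; eval $T
```

```text
t 10.55 tip in slot frame x,y,out: [ -0.1825   0.1983 -11.3842] F slot: [-0.6704  0.054  -0.4067] op 0.175 rot err tool [-0.0001 -0.0001 -0.0009]
t 10.72 tip in slot frame x,y,out: [ -0.1705   0.3024 -13.417 ] F slot: [-0.2557  0.884   0.2225] op 0.179 rot err tool [-0.0001  0.     -0.001 ]
t 10.88 tip in slot frame x,y,out: [ -0.2281   0.1717 -15.4187] F slot: [-0.5098 -0.4586 -0.8241] op 0.179 rot err tool [ 0.0002  0.0003 -0.0011]
```

```bash
T='python3 -c "from go import *;tipin(3)"'
python3 -m creep '[[0,0,0,0,0,2,1],[0,0,0,0,0,0,1]]' >/dev/null; eval $T
python3 -m creep '[[0,0,0,0,0,2,1],[0,0,0,0,0,0,1]]' >/dev/null; eval $T
python3 -m creep '[[0,0,0,0,0,2,1],[0,0,0,0,0,0,1]]' >/dev/null; eval $T
python3 -m creep '[[0,0,0,0,0,2,1],[0,0,0,0,0,0,1]]' >/dev/null; eval $T
```

```text
t 11.05 tip in slot frame x,y,out: [ -0.3929  -0.2845 -17.3237] F slot: [ 0.2689 -0.7598  0.3475] op 0.176 rot err tool [ 0.001   0.0008 -0.0011]
t 11.22 tip in slot frame x,y,out: [ -0.575   -0.7192 -19.2357] F slot: [-0.1367 -0.3997 -1.6375] op 0.177 rot err tool [ 0.0016  0.0014 -0.0009]
t 11.38 tip in slot frame x,y,out: [ -0.7487  -1.1601 -21.1652] F slot: [-0.0843 -1.3571 -0.3435] op 0.176 rot err tool [ 0.0022  0.0019 -0.0008]
t 11.55 tip in slot frame x,y,out: [ -0.9196  -1.5887 -23.1627] F slot: [-1.1249 -2.4878 -1.9286] op 0.178 rot err tool [ 0.0029  0.0024 -0.0008]
```

```bash
T='python3 -c "from go import *;tipin(3)"'
python3 -m creep '[[0,0,0,0,-1,2,1],[0,0,0,0,0,0,1]]' >/dev/null; eval $T
python3 -m creep '[[0,0,0,0,-1,2,1],[0,0,0,0,0,0,1]]' >/dev/null; eval $T
```

```text
t 11.72 tip in slot frame x,y,out: [ -1.1696  -1.9419 -24.8046] F slot: [-0.9295 -2.2752 -2.4692] op 0.178 rot err tool [ 0.0053  0.0032 -0.0005]
t 11.88 tip in slot frame x,y,out: [ -1.4935  -2.3331 -26.3799] F slot: [-0.2392 -3.0859 -2.3174] op 0.178 rot err tool [ 0.0076  0.0042 -0.0003]
```

```bash
T='python3 -c "from go import *;tipin(3)"'
python3 -m creep '[[0,0,0,0.5,0,2,1],[0,0,0,0,0,0,1]]' >/dev/null; eval $T
python3 -m creep '[[0,0,0,0.5,0,2,1],[0,0,0,0,0,0,1]]' >/dev/null; eval $T
```

```text
t 12.05 tip in slot frame x,y,out: [ -1.5547  -2.4349 -27.6372] F slot: [-0.2471 -2.6609 -1.8731] op 0.178 rot err tool [ 0.0077  0.006  -0.0003]
t 12.22 tip in slot frame x,y,out: [ -1.6256  -2.4079 -27.7665] F slot: [ 0.0944 -3.7934 -6.281 ] op 0.177 rot err tool [ 0.0076  0.0087 -0.0006]
```

```bash
T='python3 -c "from go import *;tipin(3)"'
python3 -m creep '[[0,0,0,0,0,0,1]]' >/dev/null; eval $T
python3 -m creep '[[0,0,0,0,0,2,1],[0,0,0,0,0,0,1]]' >/dev/null; eval $T;python3 -c "from go import *;print(sense())"
```

```text
t 12.3 tip in slot frame x,y,out: [ -1.5726  -2.4144 -27.8305] F slot: [-1.0024 -2.5008  3.3233] op 0.174 rot err tool [ 0.0076  0.0087 -0.0006]
t 12.47 tip in slot frame x,y,out: [ -1.7447  -2.4008 -27.8714] F slot: [ 0.2572 -4.0636 -5.9404] op 0.184 rot err tool [ 0.0076  0.0105 -0.0009]
{'clock': 12.4667, 'qpos': array([ 0.0392,  0.6606,  1.5319, -0.0942,  1.455 , -1.7397]), 'qvel': array([ 0.0003, -0.0019, -0.0005,  0.0008,  0.0034, -0.0004]), 'joint_efforts': array([ -1.2372, -76.2717, -29.8062,  -1.7732,   2.5   ,  -0.0258]), 'eef_pos': array([634.8024,  10.5903, 259.6883]), 'tcp_rot': array([ 3.1346, -0.5131, -2.8965]), 'contact_force': array([-4.0867,  3.1633, -5.0159]), 'wrist_torque': array([ 0.7169,  0.0156, -0.4357]), 'opening': 0.18402121523382217}
```

The blade stopped at 27.8 mm. I'll push harder, reading under load, to tell seized from sprung.

```bash
T='python3 -c "from go import *;tipin(3)"'
python3 -m creep '[[0,0,0,0,0,3,1]]' >/dev/null; eval $T
python3 -m creep '[[0,0,0,0,0,3,1]]' >/dev/null; eval $T
python3 -m creep '[[0,0,0,0,0,4,1]]' >/dev/null; eval $T
```

```text
t 12.55 tip in slot frame x,y,out: [ -2.3963  -2.3507 -28.3107] F slot: [ 7.6    -5.5325 36.7219] op 0.176 rot err tool [ 0.0073  0.0133 -0.0012]
t 12.63 tip in slot frame x,y,out: [ -2.5627  -2.3233 -28.3397] F slot: [ 8.5947 -5.8343 26.4277] op 0.177 rot err tool [ 0.0072  0.0156 -0.0016]
t 12.72 tip in slot frame x,y,out: [ -2.8811  -2.2027 -28.5165] F slot: [ 8.3547 -2.6836 33.221 ] op 0.177 rot err tool [ 0.0067  0.0187 -0.002 ]
```

It took over 30 N with no advance, so slot 3 is seized. I'll withdraw to slot 2.

```bash

python3 -m creep '[[0,0,0,0,0,-3,1],[0,0,0,0,0,-10,1],[0,0,0,0,0,-15,1],[0,0,0,0,0,-15,1],[0,0,0,0,0,-5,1],[0,0,0,0,0,0,1],[0,0.015,0,0,-15,0,1],[0,0,0,0,-15,0,1],[0,0,0,0,-10,0,1],[0,0,0,0,0,0,1]]' >/dev/null
python3 -c "from go import *;delta(target(2,20),rackR(YAW));tipin(2)
from h import *
s=grab_frame('scene');cp,cR,_=cur()
for l in (243,182): print(l,(proj(s,cp+cR[:,2]*l)[0]-[220,150])*8)
cv2.imwrite('pics/f.png',cv2.resize(s['color'][150:225,220:295,::-1],(600,600),interpolation=2))"
```

```text
clock 13.55 pos [666.8617 -29.2772 300.3019] F [-0.1129 -0.6642 -0.2315] open 0.176
rotvec [-0.0011 -0.0031 -0.0021] deg 0.2239382873418295 shift(tool) [-2.5821 -0.0872 -2.0365] dist 3.2896880165407043
t 13.55 tip in slot frame x,y,out: [ 3.3401  0.1817 17.9727] F slot: [ 0.1192  0.6167 -0.3361] op 0.176 rot err tool [-0.0011 -0.0031 -0.0021]
243 [217.0019 383.946 ]
182 [292.03   274.5925]
```

View pics/f.png

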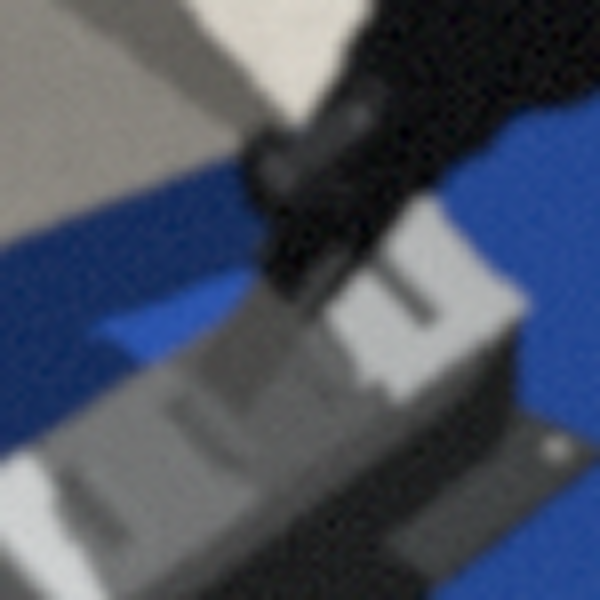

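The tip is at about (218,390) against a predicted (217,384), so the gauge has not slipped. Slot 2's mouth is ahead at (205,425). I'll insert into slot 2.

```bash
T='python3 -c "from go import *;tipin(2)"'
python3 -m creep '[[0,-0.003,0,-2.9,0.2,5,1],[0,0,0,0,0,5,1],[0,0,0,0,0,0,1]]' >/dev/null; eval $T
python3 -m creep '[[0,0,0,0,0,5,1],[0,0,0,0,0,0,1]]' >/dev/null; eval $T
python3 -m creep '[[0,0,0,0,0,3,1],[0,0,0,0,0,0,1]]' >/dev/null; eval $T
```

```text
t 13.85 tip in slot frame x,y,out: [-0.2827 -0.8724  5.6122] F slot: [0.0225 0.0571 0.2203] op 0.177 rot err tool [ 0.0012 -0.0012 -0.0032]
t 14.02 tip in slot frame x,y,out: [-0.0583 -1.6473 -0.6373] F slot: [-1.0841  0.4571 -1.1177] op 0.179 rot err tool [ 0.0013 -0.0023 -0.0025]
t 14.18 tip in slot frame x,y,out: [ 0.0628 -2.2997 -4.2037] F slot: [ 0.3202  0.3531 -1.1399] op 0.176 rot err tool [ 0.0012 -0.0028 -0.0017]
```

```bash
T='python3 -c "from go import *;tipin(2)"'
python3 -m creep '[[0,-0.003,0,0,-2.5,1,1],[0,0,0,0,0,0,1],[0,0,0,0,0,0,1]]' >/dev/null; eval $T
python3 -m creep '[[0,0,0,0,0,3,1],[0,0,0,0,0,0,1]]' >/dev/null; eval $T
python3 -m creep '[[0,0,0,0,0,2,1],[0,0,0,0,0,0,1]]' >/dev/null; eval $T
```

```text
t 14.43 tip in slot frame x,y,out: [-0.8736  0.1611 -5.0335] F slot: [ 0.0515  0.5068 -0.737 ] op 0.18 rot err tool [ 0.0007  0.001  -0.0011]
t 14.6 tip in slot frame x,y,out: [-1.0227  0.3083 -7.9367] F slot: [ 0.509   0.6641 -1.5301] op 0.174 rot err tool [ 0.0006  0.0016 -0.0014]
t 14.77 tip in slot frame x,y,out: [ -1.039    0.3139 -10.0658] F slot: [ 0.7812 -0.9777 -1.3615] op 0.18 rot err tool [ 0.0006  0.0018 -0.0014]
```

```bash
T='python3 -c "from go import *;tipin(2)"'
python3 -m creep '[[0,0,0,0.8,0,2,1],[0,0,0,0,0,0,1]]' >/dev/null; eval $T
python3 -m creep '[[0,0,0,0,0,2,1]]' >/dev/null; eval $T
python3 -m creep '[[0,0,0,0,0,2,1]]' >/dev/null; eval $T
python3 -m creep '[[0,0,0,0,0,2,1]]' >/dev/null; eval $T
python3 -m creep '[[0,0,0,0,0,2,1]]' >/dev/null; eval $T
python3 -m creep '[[0,0,0,0,0,2,1]]' >/dev/null; eval $T
```

```text
t 14.93 tip in slot frame x,y,out: [ -0.1707   0.3095 -12.2869] F slot: [ 0.235   0.4138 -0.1308] op 0.18 rot err tool [ 0.0007  0.0018 -0.0014]
t 15.02 tip in slot frame x,y,out: [ -0.3411   0.412  -14.0282] F slot: [-0.8286 -0.7079 -0.4017] op 0.173 rot err tool [ 0.0004  0.0024 -0.0015]
t 15.1 tip in slot frame x,y,out: [ -0.3134   0.3605 -16.2256] F slot: [-0.5139 -1.6963 -0.4735] op 0.178 rot err tool [ 0.0005  0.0023 -0.0014]
t 15.18 tip in slot frame x,y,out: [ -0.419    0.1118 -18.1946] F slot: [ 0.4129 -2.6507  2.4352] op 0.176 rot err tool [ 0.001   0.0028 -0.0015]
t 15.27 tip in slot frame x,y,out: [ -0.567   -0.2943 -20.1865] F slot: [ 0.2346 -2.5937  2.6025] op 0.177 rot err tool [ 0.0016  0.0031 -0.0015]
t 15.35 tip in slot frame x,y,out: [ -0.7704  -0.7748 -22.0958] F slot: [-0.2363 -2.7747  3.1885] op 0.179 rot err tool [ 0.0023  0.0037 -0.0013]
```

```bash
T='python3 -c "from go import *;tipin(2)"'
python3 -m creep '[[0,0,0,0.5,0,2,1]]' >/dev/null; eval $T
python3 -m creep '[[0,0,0,0.5,0,2,1]]' >/dev/null; eval $T
python3 -m creep '[[0,0,0,0.3,0,2,1]]' >/dev/null; eval $T
python3 -m creep '[[0,0,0,0.3,0,2,1]]' >/dev/null; eval $T
python3 -m creep '[[0,0,0,0.3,0,2,1]]' >/dev/null; eval $T
```

```text
t 15.43 tip in slot frame x,y,out: [ -0.5193  -1.2257 -23.9984] F slot: [-1.3789 -3.2943  4.033 ] op 0.176 rot err tool [ 0.0029  0.0043 -0.0012]
t 15.52 tip in slot frame x,y,out: [ -0.2732  -1.6112 -25.8609] F slot: [-0.9369 -3.3335  3.7048] op 0.179 rot err tool [ 0.0035  0.0051 -0.0011]
t 15.6 tip in slot frame x,y,out: [ -0.1621  -2.0314 -27.7153] F slot: [-0.2558 -4.5184  5.3046] op 0.175 rot err tool [ 0.004   0.0058 -0.0011]
t 15.68 tip in slot frame x,y,out: [ -0.1811  -2.0689 -29.262 ] F slot: [ 0.2391 -3.5068  6.9446] op 0.178 rot err tool [ 0.0039  0.0069 -0.0011]
t 15.77 tip in slot frame x,y,out: [ -0.2671  -2.0678 -30.6412] F slot: [-0.6687 -3.696   8.3824] op 0.178 rot err tool [ 0.0036  0.0083 -0.0011]
```

The blade keeps advancing at 7–8 N with its y held at the wall, which is what the sprung slot should feel like. I'll continue.

```bash
T='python3 -c "from go import *;tipin(2)"'
python3 -m creep '[[0,0.004,0,0.3,0,2.5,1]]' >/dev/null; eval $T
python3 -m creep '[[0,0.003,0,0.3,0,2.5,1]]' >/dev/null; eval $T
python3 -m creep '[[0,0.003,0,0.3,0,2.5,1]]' >/dev/null; eval $T
python3 -m creep '[[0,0.003,0,0.3,0,2.5,1]]' >/dev/null; eval $T
python3 -m creep '[[0,0.003,0,0.3,0,2.5,1]]' >/dev/null; eval $T
```

```text
t 15.85 tip in slot frame x,y,out: [  0.2126  -2.0692 -32.2529] F slot: [-2.3148 -4.0779  8.2883] op 0.174 rot err tool [ 0.0034  0.0068 -0.0012]
t 15.93 tip in slot frame x,y,out: [  0.4639  -2.0643 -33.8344] F slot: [-0.8737 -3.6215  8.8922] op 0.176 rot err tool [ 0.0032  0.0061 -0.0013]
t 16.02 tip in slot frame x,y,out: [  0.6561  -2.0622 -35.3659] F slot: [-1.7154 -3.5401  8.0843] op 0.177 rot err tool [ 0.003   0.0056 -0.0015]
t 16.1 tip in slot frame x,y,out: [  0.7371  -2.0926 -36.9714] F slot: [-3.061  -3.0965  8.5216] op 0.174 rot err tool [ 0.0028  0.0053 -0.0016]
t 16.18 tip in slot frame x,y,out: [  0.6762  -2.0753 -38.5074] F slot: [-1.9752 -3.2199  6.8503] op 0.174 rot err tool [ 0.0026  0.0053 -0.0017]
```

```bash
T='python3 -c "from go import *;tipin(2)"'
python3 -m creep '[[0,0.002,0,-0.3,0,2.5,1],[0,0.002,0,0,0,2.5,1]]' >/dev/null; eval $T
python3 -m creep '[[0,0.002,0,0,0,2.5,1],[0,0.002,0,0,0,2.5,1]]' >/dev/null; eval $T
python3 -m creep '[[0,0.002,0,0,0,2.5,1]]' >/dev/null; eval $T
python3 -m creep '[[0,0.002,0,0,0,2.5,1]]' >/dev/null; eval $T
```

```text
t 16.35 tip in slot frame x,y,out: [  0.373   -2.0654 -42.1921] F slot: [ 0.0996 -2.9463  5.8881] op 0.177 rot err tool [ 0.0022  0.0044 -0.0019]
t 16.52 tip in slot frame x,y,out: [  0.5325  -2.0956 -46.1796] F slot: [-0.1387 -3.8515  5.7445] op 0.176 rot err tool [ 0.0019  0.003  -0.0019]
t 16.6 tip in slot frame x,y,out: [  0.602   -2.099  -48.3108] F slot: [-1.5895 -3.4101  6.6946] op 0.173 rot err tool [ 0.0017  0.0022 -0.002 ]
t 16.68 tip in slot frame x,y,out: [  0.6127  -2.0745 -50.4371] F slot: [-1.3822 -3.2875  5.7154] op 0.181 rot err tool [ 0.0016  0.0016 -0.002 ]
```

```bash
T='python3 -c "from go import *;tipin(2)"'
python3 -m creep '[[0,0,0,0,0,2,1]]' >/dev/null; eval $T
python3 -m creep '[[0,0,0,0,0,2,1]]' >/dev/null; eval $T
python3 -m creep '[[0,0,0,0,0,2,1]]' >/dev/null; eval $T
python3 -m creep '[[0,0,0,0,0,2,1]]' >/dev/null; eval $T
```

```text
t 16.77 tip in slot frame x,y,out: [  0.3345  -2.0766 -52.024 ] F slot: [ 1.8287 -4.6488 21.9987] op 0.175 rot err tool [ 0.0014  0.0024 -0.002 ]
t 16.85 tip in slot frame x,y,out: [ -0.0184  -2.0404 -52.1445] F slot: [ 4.587  -5.8572 25.8694] op 0.174 rot err tool [ 0.0012  0.0043 -0.0023]
t 16.93 tip in slot frame x,y,out: [ -0.0106  -2.0152 -52.0935] F slot: [ 4.8316 -4.6111 18.4658] op 0.175 rot err tool [ 0.0009  0.0056 -0.0026]
t 17.02 tip in slot frame x,y,out: [  0.0001  -2.0308 -52.0686] F slot: [ 5.1841 -4.3058 16.7976] op 0.18 rot err tool [ 0.0006  0.007  -0.0029]
```

The blade is on the floor at 52.0 mm (20 N rise). I'll relax the push, open and back straight out.

```bash
T='python3 -c "from go import *;tipin(2)"'
python3 -m creep '[[0,0,0,0,0,0,1],[0,0,0,0,0,0,1]]' 20 >/dev/null; eval $T
python3 -m creep '[[0,0,0,0,0,0,0.7],[0,0,0,0,0,0,0.6],[0,0,0,0,0,0,0.5],[0,0,0,0,0,0,0.4]]' 20 >/dev/null; eval $T
python3 -m creep '[[0,0,0,0,0,0,0.2],[0,0,0,0,0,0,0.1],[0,0,0,0,0,0,0]]' >/dev/null; eval $T
```

```text
t 17.18 tip in slot frame x,y,out: [  0.5685  -2.1376 -51.8309] F slot: [-0.8005 -2.1751  1.5783] op 0.175 rot err tool [ 0.0005  0.0068 -0.0027]
t 17.52 tip in slot frame x,y,out: [  1.7641  -0.3803 -54.06  ] F slot: [-0.7046  0.6666  0.4695] op 0.601 rot err tool [-0.0021  0.0031 -0.0027]
t 17.77 tip in slot frame x,y,out: [  2.086    0.1218 -54.9208] F slot: [-0.3811 -0.1991 -0.0057] op 0.985 rot err tool [-0.0024  0.0018 -0.0029]
```

```bash

python3 -m creep '[[0,0,0,0,0,-10,0],[0,0,0,0,0,-20,0],[0,0,0,0,0,-30,0],[0,0,0,0,0,-35,0],[0,0,0,0,0,-35,0],[0,0,0,0,0,-35,0],[0,0,0,0,0,-35,0],[0,0,0,0,0,-20,0],[0,0,0,0,0,0,0]]'
python3 - <<'E'
from go import *
from h import *
s=grab_frame('scene');t=grab_frame('top');x,y,o=axes();m=mouth(2)-2*y
print("pred scene x6 grip bottom/centre/top",[(proj(s,m+o*h)[0]-[200,130])*6 for h in(10,35,60)])
print("pred top x6",[(proj(t,m+o*h)[0]-[240,170])*6 for h in(10,35,60)])
cv2.imwrite('pics/g1.png',cv2.resize(s['color'][130:230,200:300,::-1],(600,600),interpolation=2))
cv2.imwrite('pics/g2.png',cv2.resize(t['color'][170:270,240:350,::-1],(660,600),interpolation=2))
E
```

```text
clock: 18.52
eef_pos: [742.2, -8.8, 440.3]
tcp_rot: [-3.139, -0.525, -2.898]
contact_force: [0.3, -0.6, 0.2]
opening: 0.999
pred scene x6 grip bottom/centre/top [array([284.0896, 422.6643]), array([306.2114, 390.3533]), array([329.2135, 356.7549])]
pred top x6 [array([353.9225, 268.2394]), array([348.0065, 235.8012]), array([341.892 , 202.2881])]
```

View pics/g1.png

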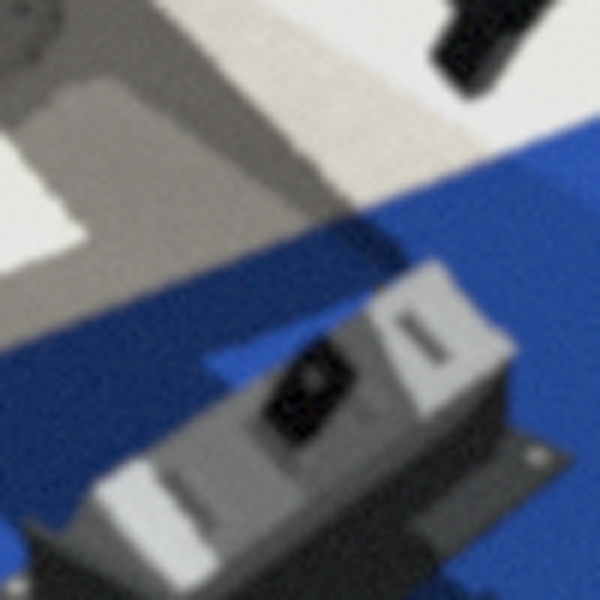

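View pics/g2.png

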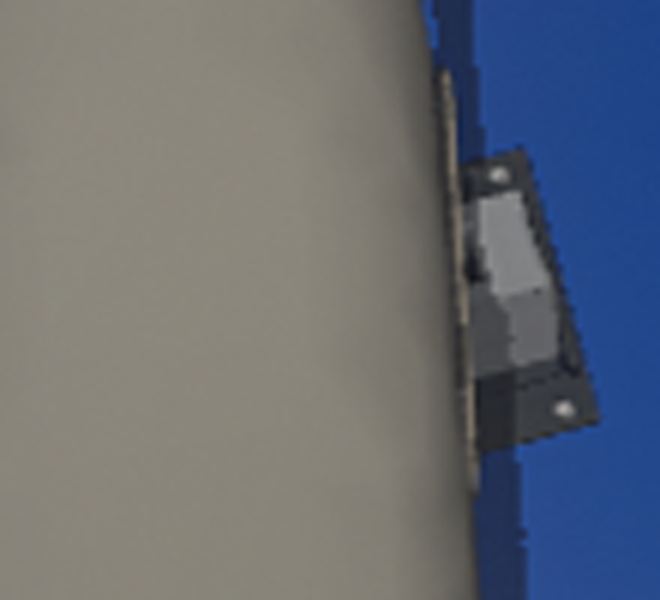

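The grip's centre is at (308,390) against a predicted (306,390), standing home in slot 2 with the gripper clear. Last, I'll check the bystanders against the first picture and hand in.

```bash
python3 - <<'E'
from h import *
s=grab_frame('scene')["color"].astype(int);a=cv2.imread("pics/scene0.png")[:,:,::-1].astype(int)
for n,(x0,y0,x1,y1) in dict(driver=(365,190,440,215),reel=(345,235,385,270),flask=(98,212,128,252)).items():
    print(n,abs(s-a)[y0:y1,x0:x1].mean().round(2))
from rig import job,sense
print(sense()["contact_force"],sense()["qvel"].round(3)); print(job.sign_off())
E
```

```text
driver 8.62
reel 7.93
flask 9.93
[-0.48815931  0.85519282  0.06308024] [-0.005  0.013  0.04   0.    -0.006  0.001]
the job is handed in; nothing more can be done
None
```

The feeler blade is standing in slot 2, pushed fully home and let go. I handed the job in at about 18.6 s.

| Slot | What I felt | Verdict |
|---|---|---|
| 4 | No drag, tried to 31 mm deep only | Slack |
| 3 | Stopped dead at about 28 mm under more than 30 N | Seized |
| 2 | Shoe met at about 17 mm, then 2.5–9 N of drag down to the floor at 52.0 mm | Good |
| 1 | Not tried | Slack by elimination |

**Last checks**
- **Gauge:** after release, the scene camera shows the grip centre within 1 px of where a fully home blade should put it. The arm hid it from the top camera, so only one view confirms this.
- **Gripper:** it is open and well back, with force readings at noise level.
- **Screwdriver, reel and bottle:** the arm was never near them. My picture comparison around each showed mean differences of 8–10 grey levels. I think that is image noise, but I had no unchanged patch to compare with, so it neither shows nor rules out a small movement.

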